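Find the pitch-comb leaf that fits the spindle thread

ROBOT

A 6-joint arm with a two-finger parallel gripper is mounted at the origin on the work surface. World frame = base frame: x ahead of the robot, y to its left, z up, the work surface at z = 0. Lengths are in m, angles in degrees, forces in N, time in s.
With the tool pointing down it reaches from about 0.3 to 0.775 m from the base axis. Payload 14.6 kg.
Tool frame: the origin (TCP) lies between the finger pads; the fingertips stand 19 mm ahead of it and the grasp point (between the pads) is the TCP; z points along the fingers, y is the line along which they close (so a half turn about z gives the same grasp; the last joint's range is limited). The gripper opens to 85 mm and grips with 20 to 120 N. Pads are 22 mm wide; open, the fingers measure 114 mm over their backs; the gripper's body (76 mm by 85 mm) begins 54 mm behind the grasp point. The pads swing forward as they close: fully open they stand 13 mm farther back than shut.
Start: joints at [-73.201, 17.183, 87.147, -0, 75.671, -3.816], TCP at [0.194, -0.515, 0.25] pointing down, gripper open.
Joint ranges: [-173.82, 173.82], [-45.26, 126.66], [13.44, 144.39], [-59.66, 239.66], [0, 175.72], [-146.38, 146.38]. Speed limits (degrees/s): [127.2, 127.2, 147.25, 180, 180, 180].

INTERFACE

Orientations are given as [roll, pitch, yaw] about the fixed x, y, z axes, in that order (R = Rz(yaw) Ry(pitch) Rx(roll)).
In Python, from station import sensors, optics, order gives the robot as it stands.
- The arm moves only by the shell command python3 -m pendant 'ROWS' [OPENING]. ROWS is JSON, a list of rows, each a list of 6 numbers: the shift along the tool's x, y, z in cm, then the turn, a rotation vector about the tool's x, y, z in degrees. A call has 1 to 5 rows; each row is the pose to reach, as a shift and turn from the pose commanded when the call began, along the tool's axes at that moment; what a row does not reach only later rows make up. A row lasts 1/8 s, in which the tool goes at most 62.5 mm and 10.7 degrees, less where a joint would pass 70% of its speed; a pose out of reach is approached as far as the arm can. A call with a gripper value outside its range is refused whole. OPENING is the opening, from -1 (shut) to 1 (fully open), set as the call begins (- or left out, the last holds). The fingers move at their own pace and stop on an object; the grip force is fixed at half the most. Time passes only in rows, so rows that repeat a pose let the fingers close. It gives the time, the measured TCP pose, the force, the opening and the grip force at its end, in the units of the state.
- sensors.read_state(): the state, without advancing time (a new reading comes with each control period).
- optics.camera(name): name is "scene" or "top" or "wrist"; returns the picture (480x640x3 uint8, red, green, blue); there is no depth.
- optics.camera_params(name): a dict with "camera_matrix" (3x3 intrinsics, pixels), "D" ([k1, k2, p1, p2, k3] as OpenCV has them; the pictures are not rectified), "eye" and "attitude" of the camera in the world. Camera axes: x right, y up, looking along -z (the intrinsics and any distortion apply to the point x, -y, -z); pixel columns grow to the right and rows downward; lengths in m; the calibration is good to about 2 mm. A picture is of the moment at which its call begins: read the wrist's pose just before it. camera_params takes no time and is no camera call; for the wrist camera it gives the pose at the moment of the call.
- order.hand_in(): hands the job in; it is judged then, once.
The state is a dict: "time_s": time; "joint_positions": joint angles; "qd": joint speeds; "effort": joint torques, N m; "tcp_pos": TCP position; "eef_rot": TCP orientation; "ft_force": force on the tool from outside, world axes, zero at the start; "moment": the same for the moment, N m; "finger_gap": finger opening in m; "finger_force": force on a finger pad.
Only numpy, scipy, OpenCV 4.12 (cv2) and the standard library are available. Lean on these libraries where they do the work, as an engineer would, in place of code of your own. Each camera call takes 0.05 s, during which the arm holds its last target. There are 200 camera calls.

TASK

Find out which of the three comb leaves fits the threaded rod between the two rails at the fixture's near side: set a leaf upright on top of the rod, near its middle, with its blade along it, feel along for the grooves with gentle force, and see whether its teeth sink fully in. Hang leaves that only ride on the crests back on the rack; press the one that seats lightly but firmly home and leave it standing meshed in the thread, with the other two hanging on the rack. Do not force a leaf against the thread (keep under 30 N), and leave the other things on the bench alone.

Things in the scene. Friction and masses are not known exactly. Their poses are not given: they have to be found in the camera images.
- fixture: fixed aluminium plate, 205 mm (x) by 180 mm (y); origin on the bench under the middle of the test station. x points away from the robot at yaw 0. Three rods lie along its y: at x = 0 the test station, at x = 75 and 130 mm the spares, unused. The test station alone has rails: along y at x = +-21.5 mm, 6 mm wide, tops 71.5 mm high; they only keep a seated leaf from toppling
- station (a point): middle of the test station, on the axis of the rod there, 40 mm above the bench; axes as the fixture's. Tooth tips of a leaf riding on crests are 16 mm above this point, of a fully seated one 11 mm (its cross bars are then 1.5 mm above the rails). Teeth have about 1 mm play in their own grooves and drop in when within about 0.8 mm of the groove's middle
- rack: fixed rack, plywood foot 90 mm (x) by 260 mm (y); origin under its centre, on the bench. Two rails along y at x = +-21.5 mm, 6 mm wide, 256 mm long, tops 40 mm high, from which leaves hang by their cross bars, blade along y, tooth tips 18 mm above the bench, at y = about -78, 0 and 78 mm at the start; they may hang anywhere along it
- leaf_a_grip (a point): comb leaf; point: centre of its orange plastic handle (14 mm thick along x, 32 mm along y, reaching 22 mm up and down from here). Under it a 4 mm steel blade, 60 mm along y, lower edge toothed, teeth 7 mm long, tips 50 mm below this point. Two cross bars 54 mm long (x), 6 mm square, at y = +-24 mm, undersides 28 mm below this point. 60-130 g. Hangs in any of the rack's three places
- leaf_b_grip (a point): comb leaf; point: centre of its orange plastic handle (14 mm thick along x, 32 mm along y, reaching 22 mm up and down from here). Under it a 4 mm steel blade, 60 mm along y, lower edge toothed, teeth 7 mm long, tips 50 mm below this point. Two cross bars 54 mm long (x), 6 mm square, at y = +-24 mm, undersides 28 mm below this point. 60-130 g. Built like the others but for its pitch
- leaf_c_grip (a point): comb leaf; point: centre of its orange plastic handle (14 mm thick along x, 32 mm along y, reaching 22 mm up and down from here). Under it a 4 mm steel blade, 60 mm along y, lower edge toothed, teeth 7 mm long, tips 50 mm below this point. Two cross bars 54 mm long (x), 6 mm square, at y = +-24 mm, undersides 28 mm below this point. 60-130 g. Built like the others but for its pitch
- leaf_a_edge (a point): middle of the row of tooth tips of leaf_a, 50 mm below the centre of its handle; axes as the leaf's
- leaf_b_edge (a point): middle of the row of tooth tips of leaf_b, 50 mm below the centre of its handle; axes as the leaf's
- leaf_c_edge (a point): middle of the row of tooth tips of leaf_c, 50 mm below the centre of its handle; axes as the leaf's
- rod_1_mid (a point): threaded steel rod, fixed, 170 mm long along y; point: mid-length on its axis, 40 mm above the bench. Crests 32 mm across, roots 22 mm across. The three rods and the three leaves have pitches of 8, 10 and 12 mm; which has which is not given, nor where along the rod its grooves lie. One rod, by chance, lies in the test station, the others are spares
- rod_2_mid (a point): another threaded rod, like rod_1 but for its pitch, in any of the three places; point: mid-length on its axis
- rod_3_mid (a point): another threaded rod, like rod_1 but for its pitch, in any of the three places; point: mid-length on its axis
- jar: bystander, to be left where it is: screw-top jar 56 mm across, 75 mm high, origin under its centre
- wrench: bystander, to be left where it is: wrench lying on the bench along its x, about 180 mm long
- parts_tin: bystander, to be left where it is: open grey plastic tin 90 x 120 x 35 mm, origin under its centre
Things that resemble listed ones, but are neither listed nor needed, are in the scene too. Leave any green look-alike of the part that bears leaf_a_grip alone. Leave any black look-alike of the part that bears leaf_c_grip alone.

How it is judged:
By the outcome, as a careful person would: the job done as asked, in the order asked, and still so for the second after the job is handed in, with the robot touching nothing.
It also fails if it takes over 72 s, if anything falls off the work surface, if the arm or the gripper's body presses on something with over 40 N, if the wrist force passes 120 N, or if a joint passes its speed limit or range.

## Working session

There is one attempt and no reset: what is moved stays moved. The work goes in short steps, Python scripts to look and compute and a shell command to move; the robot and the scene stay as the last step left them, time stands still between calls to the robot, and variables do not carry over. Pictures are saved under pics/ and viewed, at most 10 in all, crops included, and the job is handed in when it is done.

```bash
mkdir -p pics; cat > h.py <<'E'
import numpy as np, cv2
from station import sensors, optics, order
from scipy.spatial.transform import Rotation as R
def rot(a):
    a=np.array(a,float)
    if a.shape==(3,3): return a
    if a.size==4: return R.from_quat(a).as_matrix()
    return R.from_euler('xyz',a,degrees=True).as_matrix()
def shot(n,f=None):
    p=optics.camera_params(n); im=optics.camera(n)
    if f: cv2.imwrite('pics/'+f,im[:,:,::-1])
    return im,p
def ray(p,uv):
    uv=np.array(uv,float).reshape(-1,1,2)
    q=cv2.undistortPoints(uv,np.array(p['camera_matrix'],float),np.array(p['D'],float)).reshape(-1,2)
    d=np.c_[q[:,0],-q[:,1],-np.ones(len(q))]
    return np.array(p['eye'],float), d@rot(p['attitude']).T
def onz(p,uv,z):
    e,d=ray(p,uv); return e+d*((z-e[2])/d[:,2])[:,None]
def proj(p,X):
    X=np.array(X,float).reshape(-1,3); c=(X-np.array(p['eye']))@rot(p['attitude'])
    c=c*[1,-1,-1]
    return cv2.projectPoints(c,np.zeros(3),np.zeros(3),np.array(p['camera_matrix'],float),np.array(p['D'],float))[0].reshape(-1,2)
def tool(dw):
    "world shift (m) -> tool cm"
    s=sensors.read_state(); return rot(s['eef_rot']).T@np.array(dw)*100
E
python3 - <<'E'
from h import *
for n in ('scene','top'):
    im,p=shot(n,n+'0.png'); print(n,p)
print(sensors.read_state())
E
```

```text
scene {'camera_matrix': array([[586.37620439,   0.        , 314.45047363],
       [  0.        , 586.37620439, 248.09116279],
       [  0.        ,   0.        ,   1.        ]]), 'D': array([0.05132741, 0.        , 0.        , 0.        , 0.        ]), 'eye': array([1.15953623, 0.80187372, 0.91020825]), 'attitude': array([5.04019874e+01, 1.02390683e-01, 1.45566078e+02])}
top {'camera_matrix': array([[483.42280919,   0.        , 330.4527848 ],
       [  0.        , 483.42280919, 231.40049925],
       [  0.        ,   0.        ,   1.        ]]), 'D': array([-0.11480238,  0.        ,  0.        ,  0.        ,  0.        ]), 'eye': array([ 0.39386647, -0.03138924,  1.38501692]), 'attitude': array([  8.86094166,   0.33616233, -89.25222602])}
{'time_s': 0.1, 'joint_positions': array([-7.32008491e+01,  1.72143324e+01,  8.71775176e+01, -8.73433472e-05,
        7.56691303e+01, -3.81585074e+00]), 'qd': array([-0.0105268 , -0.06678723, -0.04098061,  0.00186843,  0.04382931,
        0.08994729]), 'effort': array([ 1.65448728e-03, -5.44379854e+01, -3.62369621e+01,  3.72482521e-05,
        3.02060478e-03,  1.39332096e-05]), 'tcp_pos': array([ 0.19359031, -0.51460165,  0.24975425]), 'eef_rot': array([-1.79939149e+02, -3.97382062e-03,  2.06150212e+01]), 'ft_force': array([0.17209256, 0.39040772, 1.10942526]), 'moment': array([ 0.0105564 , -0.02594318, -0.01784972]), 'finger_force': 0.0, 'finger_gap': 0.08526109571622748}
```

View pics/top0.png

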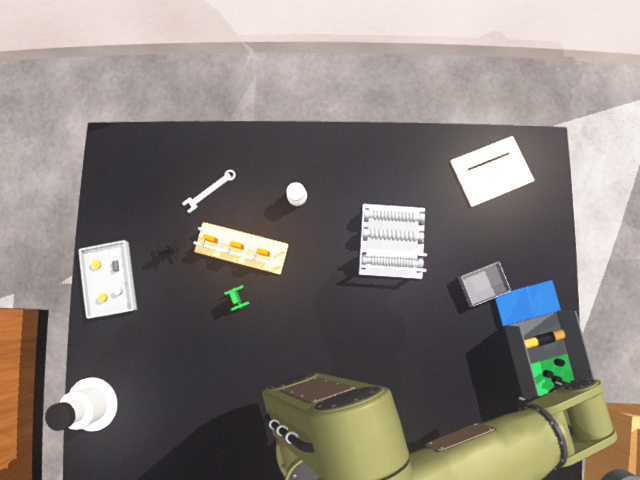

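View pics/scene0.png

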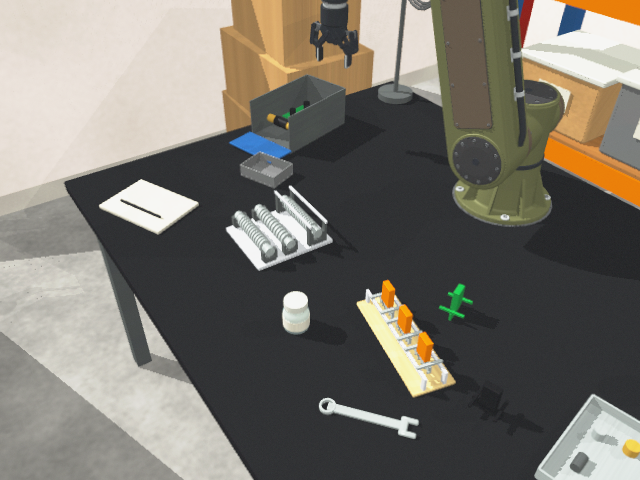

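The top view shows three orange handles on the rack at (209,239), (236,244) and (263,252). Those are the candidates. The green look-alike at (236,298) and the black one at (165,253) stay untouched. The fixture is at (393,242), with the test rod on its near side at row ~262.

```bash
python3 - <<'E'
from h import *
im,p=shot('top'); ims,ps=shot('scene')
hsv=cv2.cvtColor(im,cv2.COLOR_RGB2HSV)
m=cv2.inRange(hsv,(8,190,150),(20,255,255)); m[:200]=0;m[300:]=0;m[:,:180]=0;m[:,310:]=0
n,l,st,c=cv2.connectedComponentsWithStats(m)
for i in range(1,n):
    if st[i,4]>20: print('orange',c[i],st[i,4],onz(p,c[i],.09))
# scene: triangulate handles
h2=cv2.cvtColor(ims,cv2.COLOR_RGB2HSV); m2=cv2.inRange(h2,(8,190,150),(20,255,255)); m2[:270]=0;m2[:,:350]=0;m2[:,460:]=0;m2[400:]=0
n,l,st,c=cv2.connectedComponentsWithStats(m2)
for i in range(1,n):
    if st[i,4]>50: print('sc',c[i],st[i],onz(ps,c[i],.068))
# rack foot (wood)
m=cv2.inRange(hsv,(10,40,120),(30,255,255)); m[:200]=0;m[300:]=0;m[:,:170]=0;m[:,310:]=0
cs=max(cv2.findContours(cv2.morphologyEx(m,cv2.MORPH_CLOSE,np.ones((7,7))),0,2)[0],key=cv2.contourArea)
r=cv2.minAreaRect(cs); b=cv2.boxPoints(r); P=onz(p,b,.01); print('rack',P[:,:2],P.mean(0))
# fixture
m=cv2.inRange(im,(140,)*3,(255,)*3); m[:195]=0;m[290:]=0;m[:,:345]=0;m[:,440:]=0
cs=max(cv2.findContours(cv2.morphologyEx(m,cv2.MORPH_CLOSE,np.ones((7,7))),0,2)[0],key=cv2.contourArea)
b=cv2.boxPoints(cv2.minAreaRect(cs)); P=onz(p,b,.02); print('fix',b,P[:,:2],P.mean(0))
a=cv2.resize(im[190:300,340:450],(440,440),interpolation=3); b=cv2.resize(im[210:290,180:310],(650,400),interpolation=3)
o=np.zeros((440,1100,3),np.uint8);o[:,:440]=a;o[:400,445:1095]=b
cv2.imwrite('pics/c1.png',cv2.resize(o,(800,320))[:,:,::-1])
E
```

```text
orange [238.61904762 246.19047619] 21 [[0.55201324 0.22744456 0.09      ]]
sc [387.75457875 293.21978022] [381 280  14  27 273] [[0.54320459 0.16712656 0.068     ]]
sc [404.73220339 318.71525424] [398 304  15  29 295] [[0.56210661 0.24119585 0.068     ]]
sc [424.41945289 346.45896657] [417 332  17  30 329] [[0.57890694 0.3155128  0.068     ]]
rack [[0.54394063 0.37543981]
 [0.637417   0.35551078]
 [0.57236085 0.09803311]
 [0.4809375  0.11989323]] [0.55866399 0.23721923 0.01      ]
fix [[358.49127 275.1746 ]
 [362.10724 202.85538]
 [429.1895  206.2095 ]
 [425.57355 278.52872]] [[ 0.48255257 -0.10132042]
 [ 0.69102313 -0.11086   ]
 [ 0.68376061 -0.30524167]
 [ 0.47496765 -0.29128943]] [ 0.58307599 -0.20217788  0.02      ]
```

View pics/c1.png

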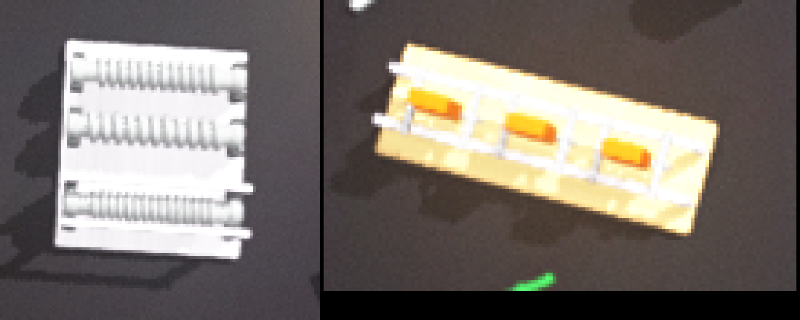

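The crop shows the test rod (near row, between the rails) with the finest thread, and three orange leaves hanging on the rack. I'll go above the fixture first and look closely with the wrist camera.

```bash
python3 -m pendant '[[20,-9.3,-4,0,0,-33],[40.1,-18.6,-7,0,0,-66.7],[40.1,-18.6,-7,0,0,-66.7],[40.1,-18.6,-7,0,0,-66.7],[40.1,-18.6,-7,0,0,-66.7]]' 1
cat >> h.py <<'E'
def go(pos,yaw):
    "print rows (tool cm, rotvec deg) to reach world pos with tool down at yaw"
    s=sensors.read_state(); R0=rot(s['eef_rot']); 
    t=R0.T@(np.array(pos)-s['tcp_pos'])*100
    r=R.from_matrix(R0.T@rot([180,0,yaw])).as_rotvec(degrees=True)
    print('go',np.round(t,2),np.round(r,1),'at',np.round(s['tcp_pos'],4),np.round(s['eef_rot'],1),'t',s['time_s'],'F',np.round(s['ft_force'],1))
E
python3 -c "
from h import *
go([.5,-.2,.32],87.3)"
```

```text
time_s: 0.82
tcp_pos: [0.411, -0.293, 0.3]
eef_rot: [180.0, 0.0, 74.7]
ft_force: [0.5, -0.8, 0.1]
finger_gap: 0.0857
finger_force: 0.0
go [11.32  6.13 -2.  ] [  0.    0.  -12.6] at [ 0.411 -0.293  0.3  ] [180.    0.   74.7] t 0.825 F [ 0.5 -0.8  0.1]
```

```bash
python3 -m pendant '[[5.6,3,-1,0,0,-6.3],[11.3,6.1,-2,0,0,-12.6],[11.3,6.1,-2,0,0,-12.6],[11.3,6.1,-2,0,0,-12.6]]'
python3 -c "
from h import *
im,p=shot('wrist','w1.png');print(p['eye'],p['attitude'],p['camera_matrix'][0],p['D'])"
```

```text
time_s: 1.32
tcp_pos: [0.499, -0.2024, 0.3193]
eef_rot: [-180.0, -0.0, 86.9]
ft_force: [-0.6, -0.2, -0.3]
finger_gap: 0.0855
finger_force: 0.0
[ 0.50390828 -0.12046561  0.44273306] [-1.86250530e+01 -9.55476976e-03 -3.07246670e+00] [357.39698054   0.         326.12449467] [-0.07086033  0.          0.          0.          0.        ]
```

View pics/w1.png

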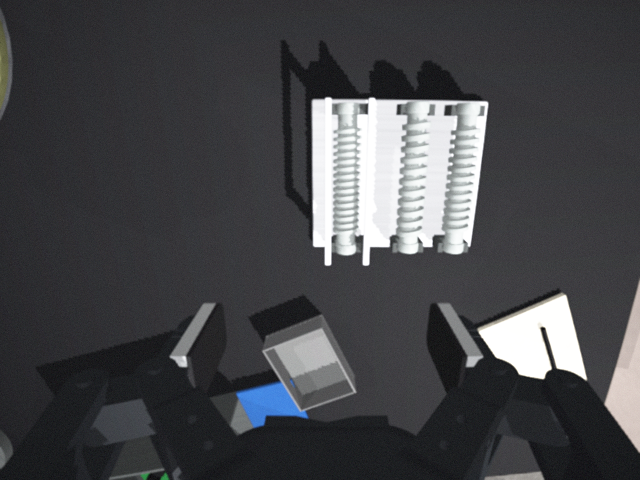

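The wrist view shows the rails of the test station from (328,98) to (328,264) and from (372,98) to (366,264), with the test rod between them at column ~347. The spares are at columns ~412 and ~462.

```bash
python3 - <<'E'
from h import *
im,p=shot('wrist')
g=cv2.cvtColor(im,cv2.COLOR_RGB2GRAY).astype(np.float32)
# rails: bright vertical lines ends
for name,c0 in (('L',328),('R',369)):
    pts=[]
    for r in list(range(104,116,2))+list(range(250,262,2)):
        w=g[r,c0-12:c0+13]; k=w>max(150,w.max()*.75)
        pts.append((c0-12+np.mean(np.where(k)[0]),r,k.sum()))
    pts=np.array(pts); X=onz(p,pts[:,:2],.0715)
    print(name,np.round(pts[[0,3,6,-1]],1).tolist(),np.round(X[[0,-1]],4).tolist())
    for col in [int(round(pts[:,0].mean()))]:
        print('col',[int(v) for v in g[92:104,int(pts[0,0])]],[int(v) for v in g[256:272,int(pts[-1,0])]])
# thread profile: sample along line in world on rod axis top z=.056
A=onz(p,[[347,108],[346,245]],.05); print('rod ends',A)
for uv in ([[348,112],[346,242]],[[417,112],[409,242]],[[466,112],[455,242]]):
    A=onz(p,uv,.052); n=1024; t=np.linspace(0,1,n)[:,None]
    uvs=proj(p,A[0]*(1-t)+A[1]*t).astype(np.float32)
    v=sum(cv2.remap(g,uvs[:,:1]+dx,uvs[:,1:],1)[:,0] for dx in range(-4,5))
    v=v[150:-150]; v=(v-np.polyval(np.polyfit(np.arange(len(v)),v,3),np.arange(len(v))))*np.hanning(len(v))
    F=abs(np.fft.rfft(v,16384)); L=np.linalg.norm(A[1]-A[0])/n
    f=np.fft.rfftfreq(16384,L); k=(f>60)&(f<170); i=np.argmax(F*k); print('pitch',1/f[i], [(q,round(float(F[np.argmin(abs(f-1000/q))]))) for q in (8,10,12)])
E
```

```text
L [[323.5, 104.0, 16.0], [323.5, 110.0, 16.0], [329.5, 250.0, 8.0], [327.5, 260.0, 6.0]] [[0.5017, -0.1104, 0.0715], [0.4967, -0.2762, 0.0715]]
col [28, 27, 28, 23, 20, 41, 101, 185, 228, 234, 237, 239] [255, 255, 255, 255, 255, 255, 255, 255, 234, 110, 62, 60, 60, 60, 63, 61]
R [[375.0, 104.0, 13.0], [375.0, 110.0, 13.0], [366.5, 250.0, 6.0], [366.0, 260.0, 7.0]] [[0.5524, -0.113, 0.0715], [0.5399, -0.2786, 0.0715]]
col [28, 22, 25, 22, 49, 117, 198, 240, 255, 255, 255, 255] [255, 255, 255, 255, 255, 255, 255, 255, 238, 104, 63, 63, 62, 62, 64, 62]
rod ends [[ 0.52584535 -0.11509006  0.05      ]
 [ 0.51897588 -0.26737105  0.05      ]]
pitch 0.008052633249591948 [(8, 57708), (10, 1992), (12, 685)]
pitch 0.012107956509499652 [(8, 3056), (10, 1857), (12, 48693)]
pitch 0.010032174892692983 [(8, 1978), (10, 52752), (12, 4774)]
```

Thread pitches: the test rod is 8 mm, and the spares are 12 and 10 mm. Next I'll tilt the wrist camera to look sideways at the leaves' teeth.

```bash
cat >> h.py <<'E'
def goR(pos,R1):
    s=sensors.read_state(); R0=rot(s['eef_rot']); 
    t=R0.T@(np.array(pos)-s['tcp_pos'])*100
    r=R.from_matrix(R0.T@R1).as_rotvec(degrees=True)
    print('go',np.round(t,2),np.round(r,1),'at',np.round(s['tcp_pos'],4),np.round(s['eef_rot'],1),'t',s['time_s'],'F',np.round(s['ft_force'],1))
def tiltR(a=21):
    u=np.array([.97,-.242,0]);u/=np.linalg.norm(u);z=np.array([0,0,1.]);a=np.radians(a)
    tz=np.sin(a)*u-np.cos(a)*z; tx=-np.cos(a)*u-np.sin(a)*z
    return np.c_[tx,np.cross(tz,tx),tz]
E
python3 -c "
from h import *
go([.40,.1,.30],166)"
```

```text
go [ 29.73 -11.51   1.94] [ -0.   -0.  -79.2] at [ 0.4984 -0.2033  0.3193] [-180.    -0.    86.8] t 1.425 F [-0.8  0.3  0.5]
```

```bash
python3 -m pendant '[[6,-2.3,0.4,0,0,-10],[12,-4.6,0.8,0,0,-20],[18,-7,1.2,0,0,-30],[24,-9.2,1.6,0,0,-40],[29.7,-11.5,1.9,0,0,-50]]'
python3 -c "
from h import *
goR([.457,.263,.21],tiltR())"
```

```text
time_s: 2.05
tcp_pos: [0.4013, 0.0946, 0.3009]
eef_rot: [180.0, 0.0, 137.1]
ft_force: [0.7, 0.5, -0.2]
finger_gap: 0.0857
finger_force: 0.0
go [ 7.39 16.12  9.1 ] [ -5.3 -20.5 -28.6] at [0.4013 0.0946 0.3009] [180.    0.  137.1] t 2.05 F [ 0.7  0.5 -0.2]
```

```bash
python3 -m pendant '[[1.9,4,2.3,-1.3,-5.1,-7.2],[3.7,8,4.6,-2.6,-10.2,-14.3],[5.6,12,6.9,-4,-15.3,-21.5],[7.4,16.1,9.1,-5.3,-20.5,-28.6],[7.4,16.1,9.1,-5.3,-20.5,-28.6]]'
python3 -c "
from h import *
im,p=shot('wrist','w2.png');print(p['eye'],p['attitude'])"
```

```text
time_s: 2.68
tcp_pos: [0.4577, 0.2628, 0.2078]
eef_rot: [-179.8, 20.9, 166.0]
ft_force: [-0.2, 0.5, -0.1]
finger_gap: 0.0856
finger_force: 0.0
[0.34095424 0.29213272 0.29387855] [-39.5267283    0.15151456  75.98659308]
```

View pics/w2.png

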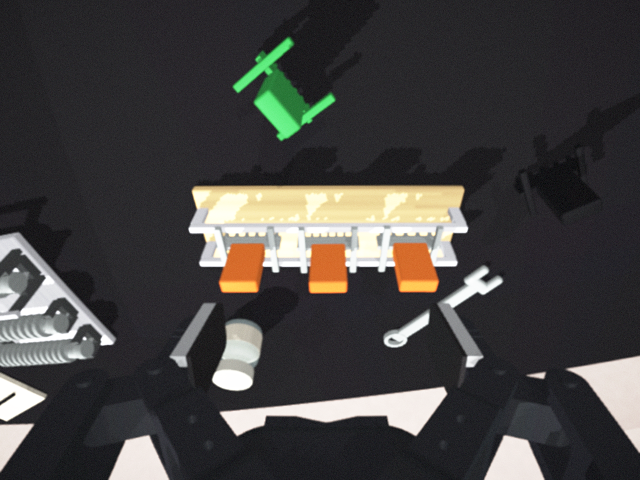

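The view shows the three leaves at columns ~243, 328 and 415, with their teeth just visible at rows 230-240. I'll zoom in and measure the pitch.

```bash
python3 - <<'E'
from h import *
im=cv2.imread('pics/w2.png'); c=im[215:300,195:465]; cv2.imwrite('pics/c2.png',cv2.resize(c,(800,252),interpolation=cv2.INTER_CUBIC))
p=optics.camera_params('wrist'); g=cv2.cvtColor(im,6).astype(np.float32)
for c0 in (245,328,411):
  best=[]
  for r in np.arange(229,243,.5):
    A=onz(p,[[c0-24,r],[c0+24,r]],.022); n=512; t=np.linspace(0,1,n)[:,None]
    uv=proj(p,A[0]*(1-t)+A[1]*t).astype(np.float32); v=cv2.remap(g,uv[:,:1],uv[:,1:],1)[:,0]
    v=(v-np.polyval(np.polyfit(t[:,0],v,2),t[:,0]))*np.hanning(n)
    f=np.fft.rfftfreq(8192,np.linalg.norm(A[1]-A[0])/n); F=abs(np.fft.rfft(v,8192)); k=(f>70)&(f<150); i=np.argmax(F*k)
    best.append((round(float(F[i])),r,round(1000/f[i],2)))
  print(c0,sorted(best)[-5:])
E
```

```text
245 [(5726, np.float64(233.5), np.float64(9.98)), (5940, np.float64(235.5), np.float64(10.03)), (6703, np.float64(234.0), np.float64(9.99)), (6993, np.float64(234.5), np.float64(10.0)), (7290, np.float64(235.0), np.float64(10.01))]
328 [(3405, np.float64(234.0), np.float64(8.0)), (3689, np.float64(234.5), np.float64(8.01)), (3973, np.float64(235.0), np.float64(8.02)), (4133, np.float64(235.5), np.float64(8.03)), (4293, np.float64(236.0), np.float64(8.04))]
411 [(5617, np.float64(233.0), np.float64(11.99)), (6345, np.float64(233.5), np.float64(12.0)), (6634, np.float64(235.0), np.float64(12.04)), (6853, np.float64(234.5), np.float64(12.03)), (7073, np.float64(234.0), np.float64(12.01))]
```

View pics/c2.png

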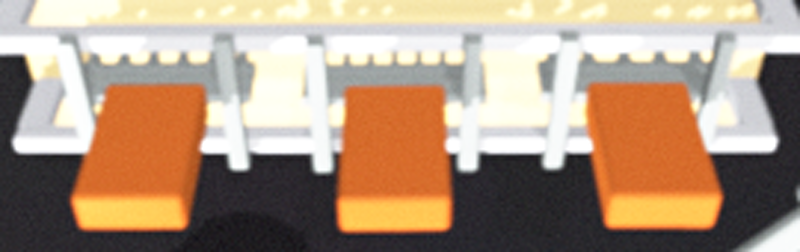

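The middle leaf has the 8 mm pitch (left 10, right 12), so it is the one to try. Next: the position of its handle top, crop (394,212), or px ≈(328,286).

```bash
python3 - <<'E'
from h import *
p=optics.camera_params('wrist'); im=cv2.imread('pics/w2.png')[:,:,::-1]
hsv=cv2.cvtColor(im,cv2.COLOR_RGB2HSV)
m=cv2.inRange(hsv,(5,150,225),(30,255,255)); m[:270]=0; m[300:]=0
n,l,st,c=cv2.connectedComponentsWithStats(m)
for i in range(1,n):
  if st[i,4]>40: print(c[i],st[i,4],onz(p,c[i],.09))
print('railL/R',onz(p,[[190,228],[466,228],[201,264],[457,264]],.04))
go([.561,.238,.17],76)
E
```

```text
[416.80544747 284.44163424] 514 [[0.57712095 0.31071816 0.09      ]]
[238.42009132 285.51369863] 438 [[0.541577   0.16371204 0.09      ]]
[327.76180258 286.18454936] 466 [[0.56059497 0.23716513 0.09      ]]
railL/R [[0.50712555 0.11974539 0.04      ]
 [0.56914631 0.36640793 0.04      ]
 [0.55184311 0.10834709 0.04      ]
 [0.61446658 0.35749284 0.04      ]]
go [-8.49  0.22  7.41] [16.3 16.4 88.8] at [0.458  0.2618 0.209 ] [-179.9   20.9  165.9] t 2.725 F [-0.1 -0.5  0.2]
```

```bash
python3 -m pendant '[[-1.7,0,1.4,1.8,1.8,9.9],[-3.4,0,2.8,3.6,3.6,19.7],[-5.1,0.1,4.2,5.4,5.4,29.6],[-6.8,0.2,5.8,7.2,7.2,39.5],[-8.5,0.2,7.4,9.1,9.1,49.3]]'
python3 -c "
from h import *
go([.5605,.237,.14],76.3)"
```

```text
time_s: 3.35
tcp_pos: [0.5626, 0.2363, 0.1722]
eef_rot: [175.6, 9.1, 114.7]
ft_force: [-0.2, 0.5, 0.5]
finger_gap: 0.0854
finger_force: 0.0
go [ 0.66 -0.4   3.14] [ 7.3  7.2 38.6] at [0.5626 0.2363 0.1722] [175.6   9.1 114.7] t 3.35 F [-0.2  0.5  0.5]
```

```bash
python3 -m pendant '[[0.2,-0.1,0.7,1.8,1.8,9.6],[0.3,-0.2,1.4,3.6,3.6,19.3],[0.5,-0.3,2.1,5.5,5.4,29],[0.66,-0.4,3.1,7.3,7.2,38.6],[0.66,-0.4,3.1,7.3,7.2,38.6]]'
python3 - <<'E'
from h import *
im,p=shot('wrist','w3.png')
m=cv2.inRange(cv2.cvtColor(im,cv2.COLOR_RGB2HSV),(5,150,225),(30,255,255))
n,l,st,c=cv2.connectedComponentsWithStats(m)
for i in range(1,n):
  if st[i,4]>100:
    ys,xs=np.where(l==i); X=onz(p,np.c_[xs,ys],.09)[:,:2]; r=cv2.minAreaRect((X*1000).astype(np.float32)); print(c[i],st[i],r)
go([.5605,.237,.074],76.3)
E
```

```text
time_s: 3.98
tcp_pos: [0.5597, 0.237, 0.1398]
eef_rot: [180.0, 0.2, 76.7]
ft_force: [0.3, -0.1, 0.6]
finger_gap: 0.0854
finger_force: 0.0
[325.06084507 121.48112676] [ 311   88   28   69 1775] ((577.6940307617188, 313.4638977050781), (30.689687728881836, 12.440195083618164), 77.21888732910156)
[325.70296237 271.87910328] [ 314  246   25   53 1249] ((560.7649536132812, 239.06561279296875), (30.4268798828125, 12.761962890625), 76.0487289428711)
[324.03610108 385.3465704 ] [314 366  21  40 831] ((542.1447143554688, 165.72100830078125), (30.046308517456055, 12.407259941101074), 76.68170166015625)
go [-0.01  0.07  6.62] [0.1 0.2 0.6] at [0.5598 0.2375 0.1402] [179.9   0.2  76.9] t 4.025 F [ 0.  -0.1  0.2]
```

```bash
python3 -m pendant '[[0.1,0.1,3,0,0,0],[0.1,0.1,5.5,0,0,0.3],[0.1,0.1,6.6,0,0,0.3],[0.1,0.1,6.6,0,0,0.3]]'
python3 -m pendant '[[0,0,0,0,0,0],[0,0,0,0,0,0],[0,0,0,0,0,0],[0,0,0,0,0,0],[0,0,0,0,0,0]]' -1
```

```text
time_s: 4.53
tcp_pos: [0.5605, 0.2394, 0.0737]
eef_rot: [180.0, 0.2, 76.6]
ft_force: [0.3, -0.0, -0.0]
finger_gap: 0.0855
finger_force: 0.0
time_s: 5.15
tcp_pos: [0.5606, 0.2397, 0.0737]
eef_rot: [179.9, 0.1, 76.6]
ft_force: [-0.1, -0.6, 3.2]
finger_gap: 0.0131
finger_force: 58.4
```

```bash
python3 -m pendant '[[0,0,-2,0,0,0],[0,0,-6,0,0,0],[0,0,-11,0,0,0],[0,0,-13,0,0,0]]'
python3 -c "
from h import *
go([.521,-.19,.20],87.3)"
```

```text
time_s: 5.65
tcp_pos: [0.5611, 0.2403, 0.208]
eef_rot: [179.7, 0.0, 76.6]
ft_force: [-1.3, -0.7, -2.3]
finger_gap: 0.0134
finger_force: 58.4
go [-42.78   6.1    0.84] [  0.3   0.  -10.7] at [0.5611 0.2403 0.208 ] [179.7   0.   76.6] t 5.65 F [-1.3 -0.7 -2.3]
```

```bash
python3 -m pendant '[[-5,0.7,0,0,0,-2],[-11,1.6,0,0,0,-4],[-17,2.4,0,0,0,-6],[-23,3.3,0,0,0,-8],[-28,4,0,0,0,-10.7]]'
python3 -m pendant '[[-5,0.7,0,0,0,0],[-9,1.3,0,0,0,0],[-9,1.3,0,0,0,0],[-9,1.3,0,0,0,0]]'
python3 -c "
from h import *
go([.521,-.19,.20],87.3)
shot('wrist','w4.png')"
```

```text
time_s: 6.28
tcp_pos: [0.5338, -0.0437, 0.2057]
eef_rot: [179.9, 0.2, 87.3]
ft_force: [0.9, 0.7, -0.4]
finger_gap: 0.0135
finger_force: 58.4
time_s: 6.78
tcp_pos: [0.5429, -0.1317, 0.2052]
eef_rot: [180.0, 0.2, 87.3]
ft_force: [0.3, -0.4, -0.8]
finger_gap: 0.0137
finger_force: 58.5
go [-5.92 -1.91  0.53] [ 0.   0.2 -0. ] at [ 0.5429 -0.1317  0.2052] [180.    0.2  87.3] t 6.775 F [ 0.3 -0.4 -0.8]
```

View pics/w4.png

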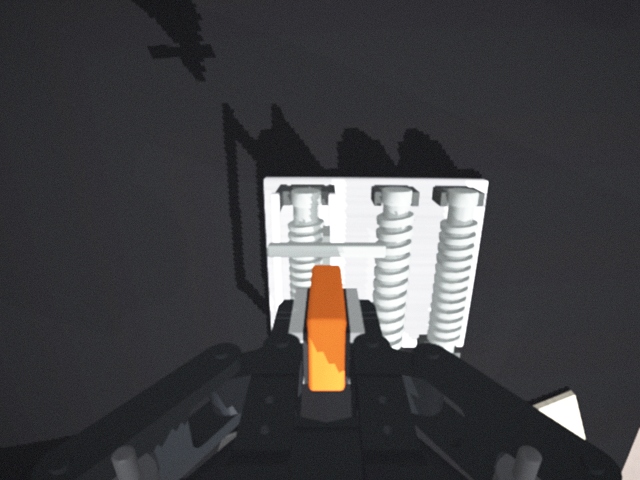

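The leaf is held straight, its cross bar visible at (325,250), with the test rod beyond it at column ~305. From picture w1 I'll compute the station middle.

```bash
python3 - <<'E'
from h import *
p=optics.camera_params('wrist'); im=cv2.imread('pics/w1.png')
# w1 camera pose, as printed
q=dict(p); q['eye']=np.array([.50390828,-.12046561,.44273306]); q['attitude']=np.array([-18.625,-.00955,-3.0725])
rails=onz(q,[[328.5,98],[372,97.5],[327.5,265],[366,265]],.0715); print('rails',rails[:,:2],rails.mean(0))
rod=onz(q,[[347.5,112],[346.5,242]],.052); print(rod)
# now, from the present close view
im,p=shot('wrist'); g=cv2.cvtColor(im,7).astype(float)
print('rodnow',onz(p,[[305.5,196],[305.5,222]],.052), [int(x) for x in g[228,260:350:2]])
go([.521,-.195,.20],87.3)
E
```

```text
rails [[ 0.50716158 -0.10445445]
 [ 0.54980808 -0.10612026]
 [ 0.49687193 -0.28168313]
 [ 0.54031944 -0.28405151]] [ 0.52354026 -0.19407734  0.0715    ]
[[ 0.52639    -0.11852793  0.052     ]
 [ 0.52007224 -0.26232661  0.052     ]]
rodnow [[ 0.52837767 -0.11010466  0.052     ]
 [ 0.52698353 -0.13146805  0.052     ]] [42, 29, 62, 238, 247, 247, 255, 255, 255, 255, 250, 246, 247, 246, 192, 187, 200, 189, 187, 192, 201, 206, 233, 245, 251, 255, 238, 214, 210, 204, 194, 190, 148, 152, 145, 250, 255, 255, 255, 255, 255, 255, 255, 248, 241]
go [-6.48 -1.89  0.51] [0.  0.2 0. ] at [ 0.5429 -0.1312  0.205 ] [180.    0.2  87.3] t 6.875 F [-0.1 -0.7  0.2]
```

```bash
python3 -m pendant '[[-3,-0.8,1,0,0,0],[-6.36,-1.64,3,0,0.2,0],[-6.36,-1.64,5.5,0,0.2,0],[-6.36,-1.64,8,0,0.2,0],[-6.36,-1.64,8,0,0.2,0]]'
python3 -c "
from h import *
im,p=shot('scene')
c=proj(p,[[.5235,-.194,.08]])[0].astype(int);a=im[c[1]-75:c[1]+75,c[0]-100:c[0]+100];cv2.imwrite('pics/s5.png',cv2.resize(a,(800,600),interpolation=3)[:,:,::-1])
go([.5235,-.194,.1145],87.2)"
```

```text
time_s: 7.5
tcp_pos: [0.523, -0.194, 0.1235]
eef_rot: [-179.8, -0.1, 87.3]
ft_force: [0.4, -0.1, 0.0]
finger_gap: 0.0134
finger_force: 58.5
go [ 0.03 -0.01  1.04] [-0.  -0.1  0.1] at [ 0.5236 -0.1944  0.1249] [-1.80e+02 -1.00e-01  8.73e+01] t 7.55 F [-0.1 -0.1 -0.6]
```

View pics/s5.png

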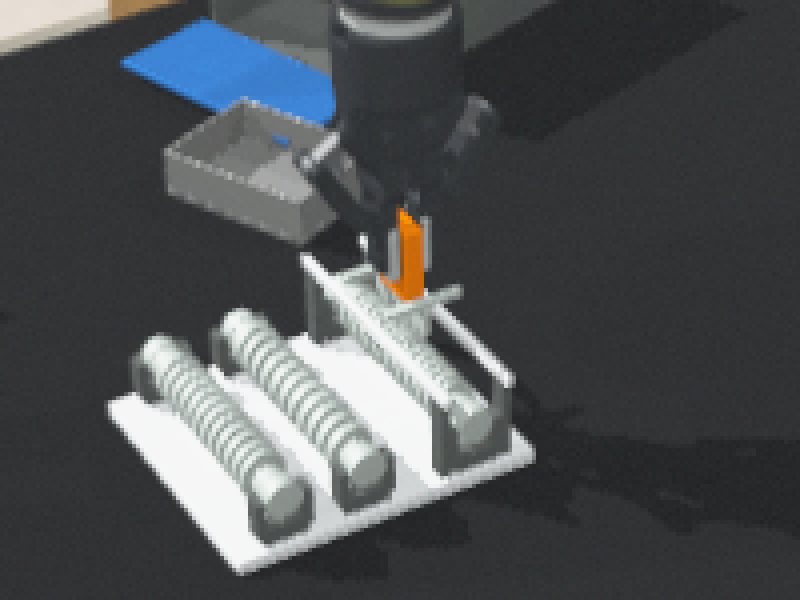

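The leaf is above the test rod, between the rails, around crop (415,290). I'll descend gently.

```bash
cat > f.sh <<'E'
grep -E "time_s|tcp_pos|ft_force" | tr '\n' ' '; echo
E
chmod +x f.sh
python3 -m pendant '[[0,0,0.5,0,0,0],[0,0,1,0,0,0],[0,0,1,0,0,0]]' | ./f.sh
python3 -m pendant '[[0,0,0.1,0,0,0],[0,0,0.1,0,0,0]]' | ./f.sh
python3 -m pendant '[[0,0,0.1,0,0,0],[0,0,0.1,0,0,0]]' | ./f.sh
python3 -m pendant '[[0,0,0.1,0,0,0],[0,0,0.1,0,0,0]]' | ./f.sh
```

```text
time_s: 7.92 tcp_pos: [0.5234, -0.195, 0.1146] ft_force: [0.8, 0.1, -0.5] 
time_s: 8.18 tcp_pos: [0.5235, -0.1951, 0.1137] ft_force: [-0.4, 0.1, -0.2] 
time_s: 8.43 tcp_pos: [0.5235, -0.1951, 0.1126] ft_force: [-0.9, 1.0, -1.0] 
time_s: 8.68 tcp_pos: [0.5235, -0.1951, 0.1116] ft_force: [0.8, 0.7, -0.3]
```

```bash

python3 -m pendant '[[0,0,0.05,0,0,0],[0,0,0.05,0,0,0]]' | ./f.sh
python3 -m pendant '[[0,0,0.05,0,0,0],[0,0,0.05,0,0,0]]' | ./f.sh
python3 -m pendant '[[0,0,0.05,0,0,0],[0,0,0.05,0,0,0]]' | ./f.sh
```

```text
time_s: 8.93 tcp_pos: [0.5235, -0.1952, 0.1112] ft_force: [-0.5, -1.0, -0.9] 
time_s: 9.18 tcp_pos: [0.5235, -0.1952, 0.1107] ft_force: [0.5, -0.6, -0.7] 
time_s: 9.43 tcp_pos: [0.5235, -0.1952, 0.1102] ft_force: [1.4, -2.0, -1.0]
```

```bash

python3 -m pendant '[[0,0,0.05,0,0,0],[0,0,0.05,0,0,0]]' | ./f.sh
python3 -m pendant '[[0,0,0.05,0,0,0],[0,0,0.05,0,0,0]]' | ./f.sh
```

```text
time_s: 9.68 tcp_pos: [0.5235, -0.1951, 0.1097] ft_force: [1.2, -2.4, 0.4] 
time_s: 9.93 tcp_pos: [0.5235, -0.1952, 0.1092] ft_force: [0.0, -2.8, 0.5]
```

```bash

python3 -m pendant '[[-0.03,0,0,0,0,0],[-0.03,0,0,0,0,0]]' | ./f.sh
python3 -m pendant '[[0,0,0.05,0,0,0],[0,0,0.05,0,0,0]]' | ./f.sh
python3 -m pendant '[[0,0,0.05,0,0,0],[0,0,0.05,0,0,0]]' | ./f.sh
```

```text
time_s: 10.18 tcp_pos: [0.5235, -0.1953, 0.1091] ft_force: [0.3, -1.5, -0.3] 
time_s: 10.42 tcp_pos: [0.5234, -0.1953, 0.1086] ft_force: [-0.4, -2.0, 0.7] 
time_s: 10.68 tcp_pos: [0.5234, -0.1954, 0.1081] ft_force: [0.7, -1.4, -0.1]
```

```bash

python3 -m pendant '[[-0.03,0,0.05,0,0,0],[-0.03,0,0.05,0,0,0]]' | ./f.sh
python3 -m pendant '[[0,0,0.05,0,0,0],[0,0,0.05,0,0,0]]' | ./f.sh
python3 -m pendant '[[0,0,0.05,0,0,0],[0,0,0.05,0,0,0]]' | ./f.sh
```

```text
time_s: 10.92 tcp_pos: [0.5234, -0.1956, 0.1075] ft_force: [0.0, -0.9, -0.9] 
time_s: 11.18 tcp_pos: [0.5234, -0.1956, 0.1071] ft_force: [0.2, -0.7, -0.6] 
time_s: 11.42 tcp_pos: [0.5235, -0.1957, 0.1067] ft_force: [0.2, -0.4, 0.1]
```

```bash

python3 -m pendant '[[0,0,0.05,0,0,0],[0,0,0.05,0,0,0]]' | ./f.sh
python3 -m pendant '[[0,0,0.05,0,0,0],[0,0,0.05,0,0,0]]' | ./f.sh
```

```text
time_s: 11.68 tcp_pos: [0.5236, -0.1957, 0.1066] ft_force: [-1.1, -0.2, 5.9] 
time_s: 11.92 tcp_pos: [0.5236, -0.1957, 0.1065] ft_force: [-3.5, 1.2, 10.0]
```

It stopped firmly at z = 0.1066, which matches the predicted seated height. I'll press a little, relax and release.

```bash

python3 -m pendant '[[0,0,0.05,0,0,0],[0,0,0.05,0,0,0],[0,0,0.05,0,0,0]]' | ./f.sh
python3 -m pendant '[[0,0,-0.1,0,0,0],[0,0,-0.1,0,0,0]]' | ./f.sh
```

```text
time_s: 12.3 tcp_pos: [0.5237, -0.1957, 0.1064] ft_force: [-6.1, 2.3, 15.2] 
time_s: 12.55 tcp_pos: [0.5237, -0.1957, 0.1066] ft_force: [-1.4, 0.6, 6.3]
```

```bash

python3 -m pendant '[[0,0,-0.06,0,0,0],[0,0,-0.06,0,0,0]]' | ./f.sh
python3 -m pendant '[[0,0,0,0,0,0],[0,0,0,0,0,0],[0,0,0,0,0,0],[0,0,0,0,0,0]]' 1
python3 -m pendant '[[0,0,-1,0,0,0],[0,0,-3,0,0,0],[0,0,-8,0,0,0],[0,0,-14,0,0,0],[0,0,-14,0,0,0]]' | ./f.sh
python3 - <<'E'
from h import *
im,p=shot('scene')
c=proj(p,[[.5235,-.194,.08]])[0].astype(int);a=im[c[1]-45:c[1]+45,c[0]-60:c[0]+60]
w,q=shot('wrist')
o=np.hstack([cv2.resize(a,(400,300),interpolation=3),cv2.resize(w,(400,300),interpolation=3)]);cv2.imwrite('pics/s6.png',o[:,:,::-1])
m=cv2.inRange(cv2.cvtColor(w,cv2.COLOR_RGB2HSV),(5,150,150),(30,255,255))
n,l,st,c=cv2.connectedComponentsWithStats(m)
for i in range(1,n):
  if st[i,4]>100: print(c[i],st[i])
E
```

```text
time_s: 12.8 tcp_pos: [0.5235, -0.1957, 0.1067] ft_force: [0.2, -0.3, 0.4] 
time_s: 13.3
tcp_pos: [0.5234, -0.1957, 0.1067]
eef_rot: [-180.0, -0.0, 87.3]
ft_force: [-0.7, 0.2, -0.1]
finger_gap: 0.0837
finger_force: 0.0
time_s: 13.92 tcp_pos: [0.5247, -0.1963, 0.2523] ft_force: [0.6, -0.6, -1.2] 
[328.78429319 224.07958115] [319 198  21  54 955]
```

View pics/s6.png

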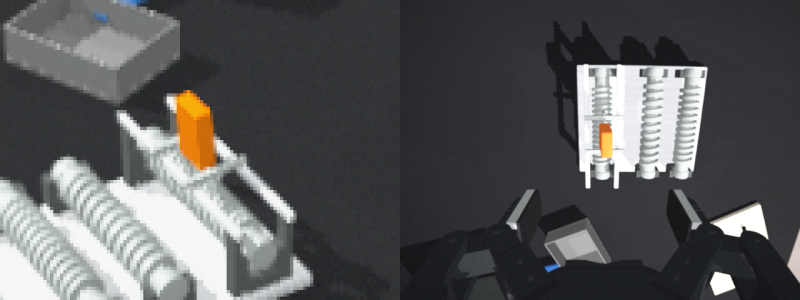

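The leaf stands upright and meshed over the test rod, around (197,150) in the left half, with its bars just above the rails. The gripper is clear of it, and the other two leaves still hang on the rack.

```bash
python3 -c "
from h import *
print(order.hand_in())"
```

```text
the job is handed in; nothing more can be done
None
```

The middle leaf on the rack fits: its 8 mm pitch matches the test rod, and I left it pressed home and standing meshed in the thread, with about 15 N at most. The other two (10 and 12 mm) I ruled out from the camera images rather than trying them on the rod, so they never left the rack; the job was handed in at about 14 s.

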